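# Clear the light table and hold its selector at the third stop

### The job

Lift the handled steel canister off the light table's round window by its handle and set it down upright, without dropping it, wholly on the round rubber mat beside, and let go of it. Then grip the light table's indexing knob and turn it clockwise from rest, three clicks, to its third stop without running on to the fourth, and finish while still holding the knob there: it springs back if released. Leave the other things on the bench where they are.

Things in the scene. Friction and masses are not known exactly. Their poses are not given: they have to be found in the camera images.
- unit: the light table: white box 220 (x) x 320 (y) x 70 mm high, fixed. Origin under its centre, z up. On its top: a round white window standing 6 mm proud, 100 mm across, centred at x 0, y +75 mm; and the indexing knob, axis at x -30, y -90 mm, with six tick marks around it, one per stop (those for rest and the third stop are longer).
- canister: closed stainless canister 80 mm across (lid 84), 91 mm high to the lid, 0.3 to 0.65 kg, starting on the window. Origin at the centre of its underside, z up. Over the lid a rigid handle: a straight black bar along the canister's x, 76 mm long, 12 mm wide (y), 14 mm high, on steel legs at x +-36 mm; 32 mm of free space under the bar.
- canister_handle (a point): middle of the canister's grip bar, 130 mm above the canister's underside; axes as the canister's
- mat: round black rubber mat on the bench, 160 mm across, 4 mm thick, fixed. Origin at the centre of its underside.
- selector (a joint): knob angle, rad: 0 at rest, growing clockwise seen from above, to 2.1. Stops (detents) every 0.4 rad: first 0.4, second 0.8, third 1.2, then 1.6 and 2.0. A spring always drives it back to 0 (0.10 to 0.12 N m, plus or minus 0.08 from the detents: resistance is greatest midway between stops, falls as a stop is reached and is least at it). Released, it returns to 0.
- selector_grip (a point): point on the knob's axis at gripping height, 104 mm above the bench, turning with the knob, z up. The grip is an upright black bar 44 mm long (this point's x), 14 mm wide (its y), its top 12 mm above this point, its foot 20 mm below on a steel disc 56 mm across. A white line marks its -x end as pointer; at rest it points to the light table's -x.
- small_dish: bystander, loose: small clear covered dish, 56 mm across, 15 mm high, on the light-table's top beside the knob; origin at the centre of its underside
- dish_stack: bystander, loose: stack of four clear dishes, 90 mm across, 60 mm high, on the bench; origin at the centre of its underside
- amber_bottle: bystander, loose: amber glass bottle, 60 mm across, 100 mm high; origin at the centre of its underside
- swab_jar: bystander, loose: white jar with steel lid, 66 mm across, 85 mm high; origin at the centre of its underside
- wash_bottle: bystander, loose: white wash bottle with bent spout, 60 mm across, about 143 mm high; origin at the centre of its underside
- tool_tray: bystander, loose: shallow steel tray 170 x 50 x 20 mm; origin at the centre of its underside

How it is judged (in metres and radians):
On the way, in this order (a step that is already met when the one before it is completed fails the run):
1. the canister is lifted clear of the light table, held by the gripper (height (world z) of canister above 0.1 m and contact force between the fingers and canister above 0.5 N and contact force between canister and unit below 0.1 N), for 0.2 s.
2. the canister stands upright and released on the mat, the knob still at rest (horizontal distance between canister and mat below 0.042 m and height (world z) of canister below 0.008 m and angle between canister's own z axis and vertical below 0.08 rad and linear speed of canister below 0.02 m/s and contact force between the fingers and canister below 0.1 N and value of joint selector below 0.15 rad), for 0.2 s.
3. the knob is held by the fingers at its third stop (value of joint selector between 1.08 and 1.32 rad and contact force between the fingers and selector above 1 N), for 0.3 s.
At the end, for the whole second after the job is handed in: The canister stands upright (within 0.08 rad), still and released on the mat, its axis within 42 mm of the mat's centre; the fingers are in contact with the knob (over 1 N) and hold it still within 0.12 rad of the third stop (1.2 rad) (all of step 3 and horizontal distance between canister and mat below 0.042 m and height (world z) of canister below 0.008 m and angle between canister's own z axis and vertical below 0.08 rad and linear speed of canister below 0.02 m/s and contact force between the fingers and canister below 0.1 N and velocity of joint selector between -0.1 and 0.1 rad/s); the arm keeps its last pose, push and grip.
It fails at once if the knob is run past the third stop towards the fourth (over 1.42 rad) (value of joint selector above 1.42 rad).
It fails at once if the canister is let go or dropped between the light table and the mat (contact force between the fingers and canister below 0.02 N and height (world z) of canister between 0.02 and 0.068 m).
It fails at once if the canister is tipped by more than 0.5 rad (angle between canister's own z axis and vertical above 0.5 rad).
It fails at once if a bystander is moved by more than 30 mm (distance of any of small_dish, dish_stack, amber_bottle, swab_jar, wash_bottle, tool_tray from where it was at the start of the episode above 0.03 m).
It also fails if it takes over 58 s, if anything falls off the work surface, if the arm or the gripper's body presses on something with over 40 N, if the wrist force passes 120 N, or if a joint passes its speed limit or range.

### The arm

A 6-joint arm with a two-finger parallel gripper is mounted at the origin on the work surface. World frame = base frame: x ahead of the robot, y to its left, z up, the work surface at z = 0. Lengths are in m, angles in degrees, forces in N, time in s.
With the tool pointing down it reaches from about 0.4 to 0.825 m from the base axis. Payload 7 kg.
Tool frame: the origin (TCP) lies midway between the tips of the shut fingers; the grasp point (between the pads) lies r.grip_depth behind it (r.grip_depth is the distance from the TCP to the grasp point, in m); z points along the fingers, y is the line along which they close (so a half turn about z gives the same grasp; the last joint's range is limited). The gripper opens to 88 mm and grips with 3 to 60 N. Pads are 19 mm wide; open, the fingers measure 130 mm over their backs; the gripper's body (78 mm by 193 mm) begins 47 mm behind the grasp point.
Start: joints at [-57.175, 20.546, 0.682, 0, -70.136, -16.507], TCP at [0.19, -0.648, 0.227] pointing down, gripper open.
Joint ranges: [-176.03, 176.03], [-82.01, 121.73], [-58.28, 71.71], [-173.87, 95.51], [-174.79, -0.11], [-173.66, 173.66]. Speed limits (degrees/s): [136.94, 136.94, 172.46, 180, 180, 180].

### API

Orientations are given as [roll, pitch, yaw] about the fixed x, y, z axes, in that order (R = Rz(yaw) Ry(pitch) Rx(roll)).
In Python, from plant import r gives the robot as it stands.
- The arm moves only by the tool drive_effector, called after "Emit:" as name(argument=value, ...) on one line, values as JSON. Schema: {"type":"object","properties":{"motion":{"type":"array","items":{"type":"array","items":{"type":"array","items":{"type":"number"},"minItems":6,"maxItems":6},"minItems":1,"maxItems":12},"minItems":1,"maxItems":1},"jaw":{"type":"number"},"grip_force":{"type":"number"},"only":{"type":"string"},"quiet":{"type":"boolean"},"lines":{"type":"string"}},"required":["motion"],"additionalProperties":false}. motion is a list that holds a single list of rows (three levels of brackets), with 1 to 12 rows, each of 6 numbers: dx, dy, dz in m, then a rotation vector rx, ry, rz in degrees; each row is the pose to reach, as a shift and turn from the pose commanded when the call began, along the tool's axes at that moment; what a row does not reach only later rows make up. A row lasts 1/12 s, in which the tool goes at most 0.0417 m and 7.16 degrees, less where a joint would pass 70% of its speed; a pose out of reach is approached as far as the arm can. jaw is the finger opening in m, set as the call begins (left out keeps the last). The fingers move at their own pace and stop on an object; grip_force is the grip in N (left out, the last holds). Time passes only in rows, so rows that do not move let the fingers close. The tool returns the time, the measured TCP pose, the force, the opening and the grip force at its end. only (a regular expression) keeps the lines of the reply that match it, lines (a string "A,B") keeps lines A to B, and quiet returns only ok. Input that does not fit is refused with a message, and nothing moves.
- r.get_state(): the state, without advancing time (a new reading comes with each control period).
- r.capture(name): name is "side" or "top" or "wrist"; returns a dict with "frame" (400x640x3 uint8, red, green, blue), "z_map" (400x640 float32, m along the optical axis (not along the pixel's ray), 0 where there is no reading), "fx", "fy", "cx", "cy" (pixels), "cam_to_world" (4x4, takes a point from camera to world coordinates). Camera axes: x right, y down, z forward; pixel columns grow to the right and rows downward; lengths in m; the calibration is good to about 2 mm. A picture is of the moment at which its call begins.
- r.close_job(): hands the job in; it is judged then, once.
The state is a dict: "time_s": time; "joints": joint angles; "qd": joint speeds; "joint_torque": joint torques, N m; "tcp_pos": TCP position; "eef_rot": TCP orientation; "contact_force": force on the tool from outside, world axes, zero at the start; "moment": the same for the moment, N m; "gripper_width": finger opening in m; "gripper_force": force on a finger pad.
Only numpy, scipy, OpenCV 4.12 (cv2) and the standard library are available. Lean on these libraries where they do the work, as an engineer would, in place of code of your own. Each camera call takes 0.05 s, during which the arm holds its last target. There are 200 camera calls.

## Working session

There is one attempt and no reset: what is moved stays moved. The work goes in short steps, Python scripts to look and compute and a tool call to move; the robot and the scene stay as the last step left them, time stands still between calls to the robot, and variables do not carry over. Pictures are saved under pics/ and viewed, at most 10 in all, crops included, and the job is handed in when it is done.

```bash
ls; mkdir -p pics
```

Run:
```python
from plant import r
import cv2,numpy as np
print(r.get_state(), r.grip_depth)
for n in("top","side"):
    c=r.capture(n); cv2.imwrite(f"pics/{n}0.png",c["frame"][:,:,::-1]); np.savez(f"{n}0.npz",**c)
    print(n,c["fx"],c["cx"],c["cy"],np.round(c["cam_to_world"],3).tolist(),(c["z_map"]>0).mean())
```

```text
pics
plant.py
{'time_s': 0.0, 'joints': array([-5.71731220e+01,  2.05914875e+01,  6.33058896e-01, -2.05700655e-02,
       -7.01345675e+01, -1.65049546e+01]), 'qd': array([ 0.0045472 , -0.08519668, -0.07030308,  0.04484112, -0.05737672,
       -0.05232948]), 'joint_torque': array([ 1.24765243e-04, -5.82720459e+01,  2.93067491e+01,  6.99736297e+00,
        6.94264789e-03, -1.13018880e-04]), 'tcp_pos': array([ 0.18951498, -0.6473391 ,  0.22561524]), 'eef_rot': array([ 1.79905342e+02, -7.88240096e-03, -1.63685076e+02]), 'contact_force': array([-0.84585645, -0.40560756, -0.08119648]), 'moment': array([-0.0130395 ,  0.00890488, -0.00545152]), 'gripper_force': 0.0, 'gripper_width': 0.08730047799775752} 0.0188
top 457.297910640018 321.41681378705294 205.517269697481 [[-0.001, -0.981, 0.192, 0.366], [-1.0, 0.0, -0.001, -0.011], [0.001, -0.192, -0.981, 1.177], [0.0, 0.0, 0.0, 1.0]] 0.99612109375
side 399.4771375153645 315.12323664649693 201.7323003346541 [[-0.965, -0.203, 0.163, 0.397], [-0.261, 0.76, -0.595, 0.601], [-0.003, -0.617, -0.787, 0.947], [0.0, 0.0, 0.0, 1.0]] 0.9958203125
```

View pics/top0.png

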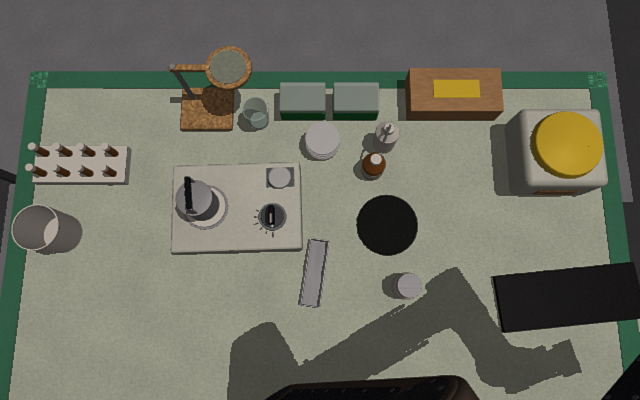

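View pics/side0.png

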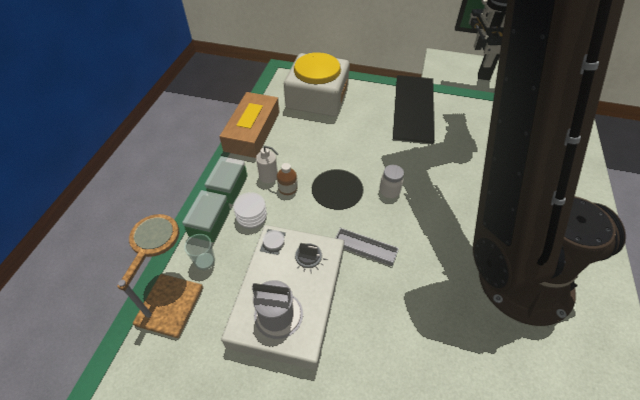

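The top view shows the canister at (196,200) with its bar at (189,196), the knob at (271,216), the mat at (387,225), the jar at (408,286) and the bottle at (374,164). The side view shows the bar at (271,293), the knob at (309,252) and the mat at (337,188).

Create h.py:
```python
import numpy as np,cv2
def pts(c):
    v,u=np.mgrid[0:400,0:640]; z=c["z_map"]
    p=np.stack([(u-c["cx"])/c["fx"]*z,(v-c["cy"])/c["fy"]*z,z],-1)
    T=c["cam_to_world"]; return p@T[:3,:3].T+T[:3,3]
def onplane(c,u,v,h):
    T=c["cam_to_world"]; d=T[:3,:3]@np.array([(u-c["cx"])/c["fx"],(v-c["cy"])/c["fy"],1]); o=T[:3,3]
    return o+d*(h-o[2])/d[2]
def blob(m,seed=None):
    n,l,s,ce=cv2.connectedComponentsWithStats(m.astype(np.uint8)); 
    i=1+np.argmax(s[1:,4]) ; return l==i
def rect(P): # xy points -> centre, sizes, long-axis angle deg
    (c,s,a)=cv2.minAreaRect((P[:,:2]*1000).astype(np.float32)); 
    if s[0]<s[1]: s=s[::-1]; a+=90
    return np.round(c,1),np.round(s,1),round((a+90)%180-90,2)
```

Run:
```python
from h import *
boxes={"top":dict(can=(165,150,225,225),knob=(250,195,295,242),mat=(350,190,425,260),unit=(160,155,310,260)),
"side":dict(can=(245,275,305,340),knob=(290,235,330,272),mat=(305,165,368,212),unit=(220,220,350,370))}
for n in boxes:
    c=np.load(n+"0.npz"); P=pts(c); g=c["frame"].max(2)
    def m(k,cond):
        x0,y0,x1,y1=boxes[n][k]; w=np.zeros((400,640),bool); w[y0:y1,x0:x1]=1; return blob(w&cond)
    z=P[...,2]
    u=m("unit",(abs(z-.07)<.012)); print(n,"unit",rect(P[u]),"z",np.median(z[u]).round(4))
    b=m("can",(z>.195)&(g<90)); print(" bar",rect(P[b]),"z",np.percentile(z[b],[10,50,90]).round(4),b.sum())
    l=m("can",(abs(z-.167)<.007)); print(" lid",rect(P[l]),np.median(z[l]).round(4))
    k=m("knob",(z>.106)); print(" knob",rect(P[k]),"z",np.percentile(z[k],[10,50,90]).round(4),k.sum())
    a=m("mat",(g<60)); ys,xs=np.nonzero(a); print(" mat",rect(P[a]),"z",np.median(z[a]).round(4))
    cnt=max(cv2.findContours(a.astype(np.uint8),0,1)[0],key=len); print(" ellipse ray",onplane(c,*cv2.fitEllipse(cnt)[0],.004))
```

```text
top unit (array([582.1, 199.8]), array([320.7, 221.1]), -88.15) z 0.0696
 bar (array([473.7, 155. ]), array([391.4,  56.6]), 48.69) z [0.2055 0.2113 0.2143] 228
 lid (array([582. , 277.7]), array([82.6, 80.4]), -69.35) 0.1656
 knob (array([554.2, 108.1]), array([43. , 12.4]), 1.24) z [0.1126 0.1154 0.1178] 110
 mat (array([ 508.5, -112.3]), array([313.4, 156.8]), -62.02) z 0.0038
 ellipse ray [ 0.54424205 -0.1810115   0.004     ]
side unit (array([577.5, 200.2]), array([321.9, 220.4]), -88.05) z 0.0704
 bar (array([480.1, 423.3]), array([386. ,  67.6]), -55.14) z [0.2045 0.2121 0.2145] 248
 lid (array([576.5, 280.2]), array([82.3, 78.7]), 71.27) 0.1665
 knob (array([550.4, 109.9]), array([44. , 15.8]), 1.31) z [0.1087 0.1151 0.1174] 120
 mat (array([445.9, 165.4]), array([865.1, 151.8]), -74.35) z 0.0045
 ellipse ray [ 0.54063096 -0.17468557  0.004     ]
```

Run:
```python
import cv2
a=cv2.imread("pics/top0.png")[150:260,165:310]; cv2.imwrite("pics/topcrop.png",cv2.resize(a,None,fx=5,fy=5,interpolation=2))
```

```text
(no output)
```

View pics/topcrop.png

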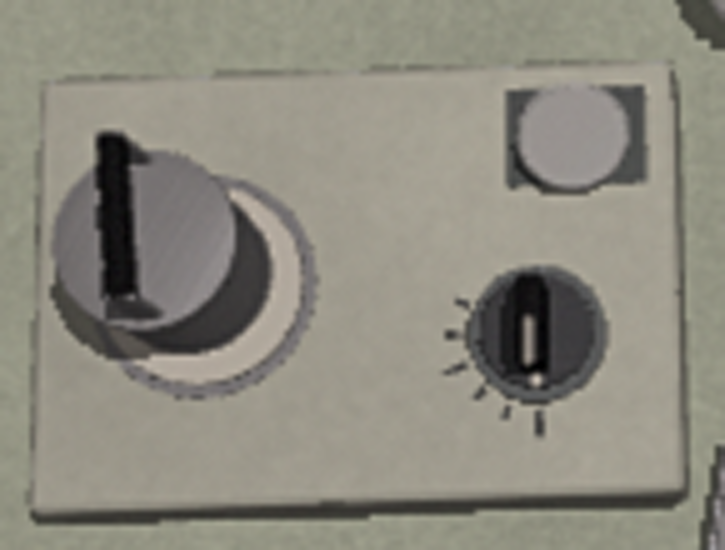

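The crop shows the bar running from (113,135) to (122,300), nearly along world x. It also shows the knob's white pointer toward unit −x at (538,380), the long tick marks, and the small dish at (572,135).

Run:
```python
from h import *
for n,(x0,y0,x1,y1),(jx,jy) in (("top",(165,150,225,225),(582,278)),("side",(245,275,305,340),(577,280))):
    c=np.load(n+"0.npz"); P=pts(c); g=c["frame"].max(2); w=np.zeros((400,640),bool); w[y0:y1,x0:x1]=1
    b=blob(w&(P[...,2]>.195)&(P[...,2]<.225)&(g<90)&(np.hypot(P[...,0]-jx/1e3,P[...,1]-jy/1e3)<.06))
    Q=P[b]; t=Q[Q[:,2]>np.median(Q[:,2])-.004]; print(n,rect(Q),rect(t),t[:,2].mean(),len(t))
    ys,xs=np.nonzero(b); R=np.array([onplane(c,u,v,.213) for u,v in zip(xs,ys)]); print("  rays",rect(R))
    m=b; ll=cv2.fitLine((t[:,:2]*1000).astype(np.float32),2,0,.01,.01).ravel(); print("  line",ll,np.degrees(np.arctan(ll[1]/ll[0])))
from plant import r
from scipy.spatial.transform import Rotation as Ro
s=r.get_state(); print(Ro.from_euler("xyz",s["eef_rot"],degrees=True).as_matrix().round(4), s["tcp_pos"])
```

```text
top (array([583. , 278.2]), array([75.9, 12.8]), 7.37) (array([583. , 278.2]), array([75.9, 12.8]), 7.55) 0.21172812911511824 196
  rays (array([581.1, 276.3]), array([78.8, 14.8]), 8.28)
  line [9.9319112e-01 1.1649621e-01 5.8221869e+02 2.7745438e+02] 6.6899314
side (array([578.2, 280.6]), array([75.1, 11.2]), 7.19) (array([577.8, 280.4]), array([74.3, 11.1]), 7.67) 0.2125133233311806 193
  rays (array([576.6, 283.6]), array([76.5, 17. ]), 6.62)
  line [9.93421078e-01 1.14518575e-01 5.77796448e+02 2.81029968e+02] 6.5758576
[[-9.598e-01 -2.808e-01 -6.000e-04]
 [-2.808e-01  9.598e-01  1.400e-03]
 [ 1.000e-04  1.500e-03 -1.000e+00]] [ 0.18950128 -0.64739699  0.22571419]
```
Bar yaw ~7°. Centre (0.580,0.279), top z 0.212 -> 76+137=213. Bar centre z 206.

Add to h.py:
```python
def delta(target,yaw):
    from plant import r
    from scipy.spatial.transform import Rotation as Ro
    s=r.get_state(); R=Ro.from_euler("xyz",s["eef_rot"],degrees=True)
    T=Ro.from_euler("xyz",[180,0,yaw],degrees=True)
    print("t",round(s["time_s"],2),"tcp",s["tcp_pos"].round(4),"rpy",s["eef_rot"].round(2),"w",round(s["gripper_width"],4),"F",s["contact_force"].round(2),"M",s["moment"].round(3),"q",s["joints"].round(1))
    print("delta",R.inv().apply(np.array(target)-s["tcp_pos"]).round(4),(R.inv()*T).as_rotvec(degrees=True).round(2))
```

Emit:
drive_effector(motion=[[[-0.03,0.02,-0.01,0,0,-7],[-0.066,0.041,-0.02,0,0,-14],[-0.099,0.062,-0.03,0,0,-21],[-0.132,0.082,-0.04,0,0,-28],[-0.165,0.103,-0.05,0,0,-35],[-0.198,0.124,-0.05,0,0,-42],[-0.231,0.144,-0.05,0,0,-49],[-0.264,0.165,-0.05,0,0,-56],[-0.297,0.185,-0.05,0,0,-63],[-0.33,0.206,-0.05,0,0,-70],[-0.363,0.227,-0.05,0,0,-77],[-0.395,0.247,-0.05,0,0,-84]]], jaw=0.087, grip_force=30)

```text
time_s: 1.1
tcp_pos: [0.5001, -0.2979, 0.2765]
eef_rot: [180.0, 0.0, -79.3]
contact_force: [0.5, -1.3, 0.2]
gripper_width: 0.0867
gripper_force: 0.0
```

```bash
python3 -c "
from h import *
delta([.58,.279,.28],7)"
```

```text
t 1.1 tcp [ 0.5001 -0.2979  0.2765] rpy [ 1.7999e+02  1.0000e-02 -7.9320e+01] w 0.0867 F [ 0.47 -1.26  0.24] M [-0.096  0.003 -0.003] q [-11.5  10.2  -6.9  -0.  -72.9  22.2]
delta [-0.5521 -0.1853 -0.0034] [-0.000e+00  2.000e-02 -8.632e+01]
```

Emit:
drive_effector(motion=[[[-0.035,-0.012,0,0,0,-7],[-0.074,-0.025,0,0,0,-14],[-0.113,-0.038,0,0,0,-21],[-0.152,-0.051,0,0,0,-28],[-0.191,-0.064,0,0,0,-35],[-0.23,-0.077,0,0,0,-42],[-0.269,-0.09,0,0,0,-49],[-0.308,-0.103,0,0,0,-56],[-0.347,-0.116,0,0,0,-63],[-0.386,-0.13,0,0,0,-70],[-0.424,-0.142,0,0,0,-77],[-0.46,-0.154,0,0,0,-84]]])

```text
time_s: 2.1
tcp_pos: [0.568, 0.1826, 0.2764]
eef_rot: [180.0, 0.0, 4.7]
contact_force: [0.1, -1.3, 0.1]
gripper_width: 0.087
gripper_force: 0.0
```

```bash
python3 -c "
from h import *
delta([.58,.279,.28],7)
from plant import r
c=r.capture('wrist'); np.savez('w0.npz',**c); cv2.imwrite('pics/w0.png',c['frame'][:,:,::-1]); print(c['cam_to_world'].round(3))"
```

```text
t 2.1 tcp [0.568  0.1826 0.2764] rpy [1.80e+02 2.00e-02 4.69e+00] w 0.087 F [ 0.15 -1.3   0.08] M [-0.162 -0.001  0.022] q [ 36.6  11.6  -5.1  -0.  -73.3  58.1]
delta [ 0.0198 -0.0951 -0.0037] [ 0.    0.02 -2.31]
[[ 0.082 -0.954 -0.288  0.646]
 [-0.997 -0.078 -0.024  0.189]
 [ 0.     0.289 -0.957  0.434]
 [ 0.     0.     0.     1.   ]]
```

View pics/w0.png

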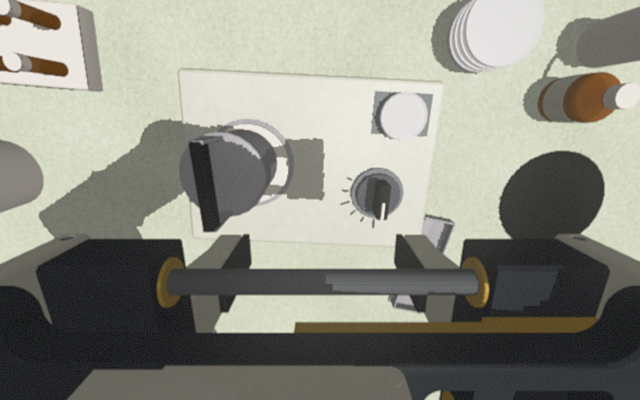

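The wrist view shows the bar from (200,142) to (210,230), the knob at (379,194) with its pointer at (383,212), and the mat at (551,195).

Run:
```python
from h import *
c=np.load("w0.npz"); P=pts(c); g=c["frame"].max(2)
def f(n,x0,y0,x1,y1,cond):
    w=np.zeros((400,640),bool); w[y0:y1,x0:x1]=1; b=blob(w&cond); Q=P[b]; t=Q[Q[:,2]>np.percentile(Q[:,2],60)-.003]
    print(n,rect(Q),rect(t),"ztop",np.median(t[:,2]).round(4),len(t))
f("bar",180,130,235,236,(P[...,2]>.195)&(P[...,2]<.23)&(g<110))
f("knob",350,165,410,222,(P[...,2]>.106)&(P[...,2]<.125))
w=np.zeros((400,640),bool); w[140:234,490:615]=1
b=blob(w&(g<70)&(P[...,2]<.01)); print("mat",rect(P[b]))
f("lid",170,120,280,236,abs(P[...,2]-.167)<.006)
```

```text
bar (array([581.6, 279.6]), array([74.5, 12.4]), 7.16) (array([581.5, 279.6]), array([74.3, 12.3]), 7.16) ztop 0.2122 1346
knob (array([552.7, 110.3]), array([44.1, 14.2]), 1.98) (array([552.6, 110.2]), array([43.9, 14. ]), 1.98) ztop 0.1154 424
mat (array([ 555.4, -177.7]), array([158.1, 131.4]), -85.32)
lid (array([584.8, 266.6]), array([83.2, 55.8]), 17.11) (array([584.4, 265.7]), array([82. , 54.3]), 14.3) ztop 0.1662 3482
```

Emit:
drive_effector(motion=[[[0.007,-0.03,0,0,0,-2.4],[0.014,-0.065,0,0,0,-2.4],[0.021,-0.0955,0,0,0,-2.4],[0.021,-0.0955,0.02,0,0,-2.4],[0.021,-0.0955,0.02,0,0,-2.4]]])

```text
time_s: 2.57
tcp_pos: [0.5804, 0.2781, 0.2521]
eef_rot: [179.9, 0.3, 6.8]
contact_force: [-0.2, -1.5, -2.9]
gripper_width: 0.0871
gripper_force: 0.0
```

```bash
python3 -c "
from h import *
delta([.581,.2795,.187],7.1)"
```

```text
t 2.57 tcp [0.5804 0.2781 0.2521] rpy [179.88   0.33   6.8 ] w 0.0871 F [-0.17 -1.48 -2.9 ] M [-0.212  0.308  0.011] q [ 42.9  17.   -1.   -0.1 -72.3  53.9]
delta [ 0.0011 -0.0014  0.0651] [ 0.12  0.33 -0.3 ]
```

Emit:
drive_effector(motion=[[[0,0,0.02,0,0,0],[0,0,0.04,0,0,0],[0,0,0.055,0,0,0],[0,0,0.065,0,0,0],[0,0,0.068,0,0,0],[0,0,0.068,0,0,0],[0,0,0.068,0,0,0]]], jaw=0.087, grip_force=30)

```text
time_s: 3.15
tcp_pos: [0.5827, 0.277, 0.1896]
eef_rot: [-180.0, -0.1, 6.7]
contact_force: [-0.5, 0.2, 0.5]
gripper_width: 0.0868
gripper_force: 0.0
```

```bash
python3 -c "
from h import *
delta([.581,.2795,.187],7.1)"
```

```text
t 3.15 tcp [0.5827 0.277  0.1896] rpy [-1.7999e+02 -5.0000e-02  6.7000e+00] w 0.0868 F [-0.51  0.24  0.55] M [-0.064  0.119 -0.029] q [ 42.7  19.1  -6.4   0.  -64.4  54. ]
delta [-0.0014 -0.0027  0.0026] [-0.01 -0.05 -0.4 ]
```

Close to target; a small correction, then close with a firm grip.

Emit:
drive_effector(motion=[[[-0.0014,-0.0025,0.002,0,0,-0.4],[-0.0014,-0.0025,0.002,0,0,-0.4],[-0.0014,-0.0025,0.002,0,0,-0.4]]])

```text
time_s: 3.4
tcp_pos: [0.5806, 0.2798, 0.1872]
eef_rot: [-180.0, -0.0, 7.1]
contact_force: [0.8, 0.1, 0.3]
gripper_width: 0.0869
gripper_force: 0.0
```

Emit:
drive_effector(motion=[[[0,0,0,0,0,0],[0,0,0,0,0,0],[0,0,0,0,0,0],[0,0,0,0,0,0],[0,0,0,0,0,0],[0,0,0,0,0,0],[0,0,0,0,0,0],[0,0,0,0,0,0],[0,0,0,0,0,0],[0,0,0,0,0,0]]], jaw=0.0, grip_force=45)

```text
time_s: 4.23
tcp_pos: [0.5805, 0.2795, 0.1865]
eef_rot: [180.0, 0.0, 7.1]
contact_force: [-0.6, -0.3, -0.5]
gripper_width: 0.026
gripper_force: 0.0
```

```bash
python3 -c "
from h import *
delta([.581,.2795,.257],7.1)"
```

```text
t 4.23 tcp [0.5805 0.2795 0.1865] rpy [180.     0.     7.12] w 0.026 F [-0.61 -0.25 -0.49] M [-0.111  0.154 -0.04 ] q [ 43.   19.2  -6.7   0.  -64.1  54.1]
delta [ 0.0005  0.0001 -0.0705] [0.   0.   0.02]
```

Emit:
drive_effector(motion=[[[0,0,0,0,0,0],[0,0,0,0,0,0],[0,0,0,0,0,0],[0,0,0,0,0,0],[0,0,0,0,0,0],[0,0,0,0,0,0]]])

```text
time_s: 4.73
tcp_pos: [0.5805, 0.2797, 0.1865]
eef_rot: [-180.0, -0.0, 7.1]
contact_force: [-0.2, 1.2, -0.0]
gripper_width: 0.0115
gripper_force: 45.0
```

Emit:
drive_effector(motion=[[[0,0,-0.005,0,0,0],[0,0,-0.015,0,0,0],[0,0,-0.03,0,0,0],[0,0,-0.045,0,0,0],[0,0,-0.06,0,0,0],[0,0,-0.068,0,0,0],[0,0,-0.07,0,0,0],[0,0,-0.07,0,0,0],[0,0,-0.07,0,0,0],[0,0,-0.07,0,0,0]]])

```text
time_s: 5.57
tcp_pos: [0.5799, 0.2792, 0.2553]
eef_rot: [179.9, 0.1, 7.1]
contact_force: [0.1, -0.6, -5.8]
gripper_width: 0.0116
gripper_force: 45.0
```

```bash
python3 -c "
from h import *
delta([.5425,-.178,.257],7.1)"
```

```text
t 5.57 tcp [0.5799 0.2792 0.2553] rpy [1.7995e+02 1.1000e-01 7.1100e+00] w 0.0116 F [ 0.12 -0.55 -5.84] M [-0.087  0.188 -0.002] q [ 43.   16.8  -1.   -0.  -72.4  54.1]
delta [-0.0937  0.449  -0.0011] [0.05 0.11 0.01]
```

Emit:
drive_effector(motion=[[[-0.001,0.007,0,0,0,0],[-0.004,0.02,0,0,0,0],[-0.009,0.042,0,0,0,0],[-0.015,0.07,0,0,0,0],[-0.021,0.1,0,0,0,0],[-0.027,0.13,0,0,0,0],[-0.033,0.16,0,0,0,0],[-0.04,0.19,0,0,0,0],[-0.046,0.22,0,0,0,0],[-0.052,0.25,0,0,0,0],[-0.058,0.28,0,0,0,0],[-0.065,0.31,0,0,0,0]]])

```text
time_s: 6.57
tcp_pos: [0.5533, -0.0386, 0.2566]
eef_rot: [180.0, 0.0, 7.1]
contact_force: [1.1, -0.3, -6.1]
gripper_width: 0.0114
gripper_force: 45.0
```

Emit:
drive_effector(motion=[[[-0.006,0.03,0,0,0,0],[-0.012,0.058,0,0,0,0],[-0.018,0.085,0,0,0,0],[-0.023,0.108,0,0,0,0],[-0.026,0.125,0,0,0,0],[-0.028,0.135,0,0,0,0],[-0.029,0.139,0,0,0,0],[-0.029,0.139,0,0,0,0],[-0.029,0.139,0,0,0,0],[-0.029,0.139,0,0,0,0]]])

```text
time_s: 7.4
tcp_pos: [0.5429, -0.1769, 0.2566]
eef_rot: [-180.0, -0.0, 7.2]
contact_force: [-0.2, 1.2, -5.7]
gripper_width: 0.0118
gripper_force: 45.0
```

```bash
python3 -c "
from h import *
delta([.5425,-.178,.257],7.1)
from plant import r
for n in('wrist','top','side'):
  c=r.capture(n); np.savez(n+'1.npz',**c); cv2.imwrite(f'pics/{n}1.png',c['frame'][:,:,::-1])"
```

```text
t 7.4 tcp [ 0.5429 -0.1769  0.2566] rpy [-1.7999e+02 -1.0000e-02  7.1600e+00] w 0.0118 F [-0.23  1.15 -5.69] M [-0.001  0.142 -0.041] q [  1.6   9.7 -10.1  -0.  -70.2  95.6]
delta [-0.0005  0.0011 -0.0004] [-0.01 -0.01  0.06]
```

View pics/side1.png

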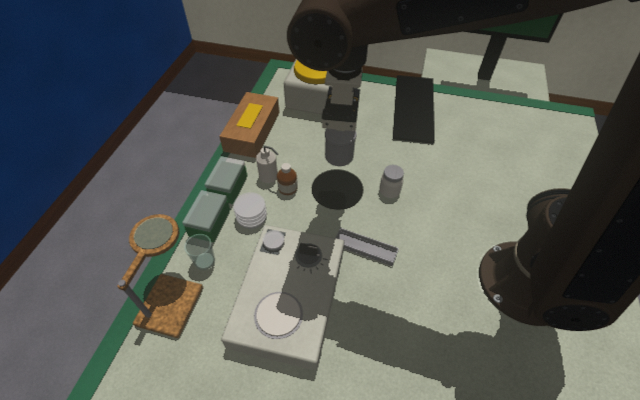

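The side view shows the canister hanging upright above the mat at (339,150), the light table's window empty, and the bystanders unmoved. I'll lower it by 0.142 m, slowly at the end.

Emit:
drive_effector(motion=[[[0,0.001,0.008,0,0,0],[0,0.001,0.025,0,0,0],[0,0.001,0.045,0,0,0],[0,0.001,0.065,0,0,0],[0,0.001,0.085,0,0,0],[0,0.001,0.105,0,0,0],[0,0.001,0.12,0,0,0],[0,0.001,0.13,0,0,0],[0,0.001,0.134,0,0,0],[0,0.001,0.136,0,0,0],[0,0.001,0.136,0,0,0],[0,0.001,0.136,0,0,0]]])

```text
time_s: 8.55
tcp_pos: [0.5437, -0.1787, 0.1215]
eef_rot: [180.0, -0.1, 7.1]
contact_force: [0.3, 0.1, -5.3]
gripper_width: 0.0108
gripper_force: 45.0
```

Emit:
drive_effector(motion=[[[0,0,0.001,0,0,0],[0,0,0.002,0,0,0],[0,0,0.003,0,0,0],[0,0,0.004,0,0,0],[0,0,0.005,0,0,0],[0,0,0.005,0,0,0],[0,0,0.005,0,0,0]]])

```text
time_s: 9.13
tcp_pos: [0.5429, -0.1787, 0.1155]
eef_rot: [-180.0, 0.0, 7.1]
contact_force: [0.0, 0.1, -4.9]
gripper_width: 0.0116
gripper_force: 45.0
```

```bash
python3 -c "
from h import *
delta([.5425,-.178,.1145],7.1)"
```

```text
t 9.13 tcp [ 0.5429 -0.1787  0.1155] rpy [-1.80e+02  1.00e-02  7.12e+00] w 0.0116 F [ 0.02  0.09 -4.87] M [-0.085  0.117 -0.024] q [  1.4  16.5 -21.   -0.  -52.5  95.7]
delta [-0.0003 -0.0007  0.001 ] [-0.    0.01  0.02]
```

Emit:
drive_effector(motion=[[[0,0,0.0005,0,0,0],[0,0,0.001,0,0,0],[0,0,0.0015,0,0,0],[0,0,0.0015,0,0,0],[0,0,0.0015,0,0,0]]])

```text
time_s: 9.55
tcp_pos: [0.5432, -0.1787, 0.1145]
eef_rot: [180.0, -0.0, 7.1]
contact_force: [-1.3, 1.2, 0.1]
gripper_width: 0.0118
gripper_force: 45.0
```

Weight is off, so it stands on the mat. Release and rise.

Emit:
drive_effector(motion=[[[0,0,0,0,0,0],[0,0,0,0,0,0],[0,0,0,0,0,0],[0,0,0,0,0,0],[0,0,0,0,0,0],[0,0,0,0,0,0],[0,0,0,0,0,0],[0,0,0,0,0,0]]], jaw=0.05, grip_force=30)

```text
time_s: 10.22
tcp_pos: [0.543, -0.1787, 0.114]
eef_rot: [180.0, 0.0, 7.1]
contact_force: [0.7, 0.5, -0.4]
gripper_width: 0.0495
gripper_force: 0.0
```

Emit:
drive_effector(motion=[[[0,0,-0.01,0,0,0],[0,0,-0.03,0,0,0],[0,0,-0.06,0,0,0],[0,0,-0.085,0,0,0],[0,0,-0.1,0,0,0],[0,0,-0.1,0,0,0]]])

```text
time_s: 10.72
tcp_pos: [0.5451, -0.1791, 0.2191]
eef_rot: [179.9, -0.4, 7.2]
contact_force: [0.6, -0.5, 0.6]
gripper_width: 0.0499
gripper_force: 0.0
```

```bash
python3 -c "
from h import *
delta([.5525,.110,.2145],1.9)
from plant import r
for n in('wrist','top','side'):
  c=r.capture(n); np.savez(n+'2.npz',**c); cv2.imwrite(f'pics/{n}2.png',c['frame'][:,:,::-1])"
```

```text
t 10.72 tcp [ 0.5451 -0.1791  0.2191] rpy [179.89  -0.39   7.15] w 0.0499 F [ 0.58 -0.52  0.62] M [-0.103  0.056 -0.031] q [  1.4  11.1 -13.4   0.1 -65.1  95.7]
delta [ 0.0433 -0.2859  0.0043] [ 0.1  -0.4   5.25]
```

View pics/side2.png

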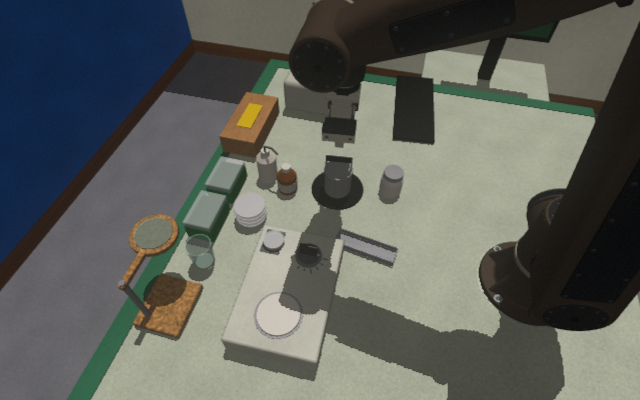

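The side view shows the canister standing upright and free in the mat's middle at (338,178), with the gripper clear above it. Next, move over the knob.

Emit:
drive_effector(motion=[[[0.002,-0.012,0,0,0,1],[0.006,-0.04,0,0,0,3],[0.012,-0.075,0,0,0,5.2],[0.017,-0.11,0,0,0,5.2],[0.022,-0.145,0,0,0,5.2],[0.028,-0.18,0,0,0,5.2],[0.033,-0.215,0,0,0,5.2],[0.038,-0.25,0,0,0,5.2],[0.042,-0.275,0,0,0,5.2],[0.0435,-0.287,0,0,0,5.2],[0.0435,-0.287,0,0,0,5.2],[0.0435,-0.287,0,0,0,5.2]]])

```text
time_s: 11.87
tcp_pos: [0.5501, 0.1116, 0.2132]
eef_rot: [179.9, 0.1, 2.0]
contact_force: [-0.9, 0.0, 0.2]
gripper_width: 0.0499
gripper_force: 0.0
```

Run:
```python
from h import *
delta([.5525,.110,.0875],1.9)
from plant import r
c=r.capture('wrist'); np.savez('w3.npz',**c); cv2.imwrite('pics/w3.png',c['frame'][:,:,::-1])
P=pts(c); m=(P[...,2]>.106)&(P[...,2]<.125)&(np.hypot(P[...,0]-.5525,P[...,1]-.11)<.04)
n,l,s,_=cv2.connectedComponentsWithStats(m.astype(np.uint8)); print(s)
if n>1: print(rect(P[blob(m)]),np.median(P[m][:,2]))
```

```text
t 11.87 tcp [0.5501 0.1116 0.2132] rpy [1.7995e+02 1.0000e-01 1.9900e+00] w 0.0499 F [-0.93  0.02  0.22] M [-0.121  0.149 -0.03 ] q [ 31.4  10.5 -14.9  -0.  -64.7  60.5]
delta [0.0026 0.0015 0.1257] [0.05 0.1  0.09]
[[     0      0    640    400 255318]
 [   317    174     15     48    682]]
(array([552.8, 110. ]), array([44.1, 13.4]), 1.75) 0.11535355536544428
```

View pics/w3.png

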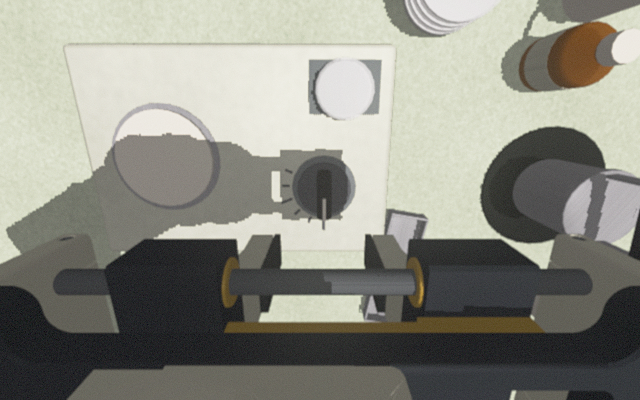

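The wrist view confirms the knob at (324,185), pointer at rest, and the dish at (345,88) clear of the fingers. Descend 0.1245 and close.

Emit:
drive_effector(motion=[[[0.001,0.0005,0.01,0,0,0],[0.002,0.001,0.035,0,0,0],[0.0026,0.0015,0.06,0,0,0],[0.0026,0.0015,0.085,0,0,0],[0.0026,0.0015,0.105,0,0,0],[0.0026,0.0015,0.117,0,0,0],[0.0026,0.0015,0.122,0,0,0],[0.0026,0.0015,0.1235,0,0,0],[0.0026,0.0015,0.1235,0,0,0],[0.0026,0.0015,0.1235,0,0,0],[0.0026,0.0015,0.1235,0,0,0]]])

```text
time_s: 12.83
tcp_pos: [0.5539, 0.1102, 0.0916]
eef_rot: [-180.0, -0.1, 1.9]
contact_force: [-0.7, 0.4, 0.1]
gripper_width: 0.0503
gripper_force: 0.0
```

```bash
python3 -c "
from h import *
delta([.5527,.110,.0885],1.85)"
```

```text
t 12.83 tcp [0.5539 0.1102 0.0916] rpy [-1.7995e+02 -1.0000e-01  1.9100e+00] w 0.0503 F [-0.71  0.44  0.11] M [-0.098  0.13  -0.008] q [ 31.1  17.4 -23.5   0.  -49.   60.8]
delta [-0.0012  0.0002  0.0031] [-0.05 -0.1   0.06]
```

Emit:
drive_effector(motion=[[[-0.0012,0,0.0025,0,0,0],[-0.0012,0,0.0025,0,0,0],[-0.0012,0,0.0025,0,0,0],[-0.0012,0,0.0025,0,0,0],[-0.0012,0,0.0025,0,0,0],[-0.0012,0,0.0025,0,0,0],[-0.0012,0,0.0025,0,0,0],[-0.0012,0,0.0025,0,0,0],[-0.0012,0,0.0025,0,0,0],[-0.0012,0,0.0025,0,0,0],[-0.0012,0,0.0025,0,0,0]]], jaw=0, grip_force=40)

```text
time_s: 13.75
tcp_pos: [0.5521, 0.1102, 0.0881]
eef_rot: [-180.0, -0.0, 1.9]
contact_force: [-1.1, 1.7, 2.0]
gripper_width: 0.0134
gripper_force: 40.0
```

```bash
python3 -c "
from h import *
delta([.5527,.110,.0885],1.85)"
```

```text
t 13.75 tcp [0.5521 0.1102 0.0881] rpy [-1.7999e+02 -1.0000e-02  1.9200e+00] w 0.0134 F [-1.07  1.71  2.01] M [0.385 0.435 0.057] q [ 31.2  17.5 -23.8  -0.  -48.6  60.7]
delta [ 0.0006  0.0002 -0.0004] [-0.01 -0.01  0.07]
```

Emit:
drive_effector(motion=[[[0,0,0,0,0,2],[0,0,0,0,0,5],[0,0,0,0,0,9],[0,0,0,0,0,13],[0,0,0,0,0,17],[0,0,0,0,0,21],[0,0,0,0,0,25],[0,0,0,0,0,29],[0,0,0,0,0,33],[0,0,0,0,0,37],[0,0,0,0,0,40],[0,0,0,0,0,40]]])

```text
time_s: 14.75
tcp_pos: [0.5522, 0.1106, 0.0882]
eef_rot: [-179.9, 0.0, -38.2]
contact_force: [-1.0, 4.2, 1.5]
gripper_width: 0.0137
gripper_force: 40.0
```

```bash
python3 -c "
from h import *
delta([.5527,.110,.0885],-66.9)"
```

```text
t 14.75 tcp [0.5522 0.1106 0.0882] rpy [-179.95    0.    -38.2 ] w 0.0137 F [-1.03  4.2   1.54] M [1.343 0.531 0.074] q [ 31.2  17.5 -23.8  -0.  -48.6  20.6]
delta [ 0.0007  0.0002 -0.0003] [-5.00e-02  2.00e-02  2.87e+01]
```

Emit:
drive_effector(motion=[[[0,0,0,0,0,3],[0,0,0,0,0,7],[0,0,0,0,0,11],[0,0,0,0,0,15],[0,0,0,0,0,19],[0,0,0,0,0,22],[0,0,0,0,0,25],[0,0,0,0,0,27],[0,0,0,0,0,28],[0,0,0,0,0,28.5],[0,0,0,0,0,28.5],[0,0,0,0,0,28.5]]])

```text
time_s: 15.75
tcp_pos: [0.5525, 0.1108, 0.0881]
eef_rot: [-179.9, 0.0, -66.5]
contact_force: [0.8, 5.8, -0.4]
gripper_width: 0.0137
gripper_force: 40.0
```

Run:
```python
from h import *
delta([.5527,.110,.0885],-66.9)
from plant import r
ims=[]
for n in('wrist','top','side'):
  c=r.capture(n); np.savez(n+'4.npz',**c); f=c['frame'][:,:,::-1]
  if n=='top': f=f[165:255,230:310]
  if n=='side': f=f[150:280,240:370]
  ims.append(cv2.resize(f,(400,300) if n!='wrist' else (480,300),interpolation=2))
cv2.imwrite('pics/m4.png',np.vstack([np.hstack(ims[1:]),np.hstack([ims[0],np.zeros((300,320,3),np.uint8)])]))
```

```text
t 15.75 tcp [0.5525 0.1108 0.0881] rpy [-1.7992e+02  3.0000e-02 -6.6470e+01] w 0.0137 F [ 0.81  5.81 -0.43] M [ 2.057  0.097 -0.022] q [ 31.2  17.5 -23.8  -0.  -48.6  -7.7]
delta [ 0.0008  0.0001 -0.0004] [-0.08  0.03  0.43]
```

View pics/m4.png

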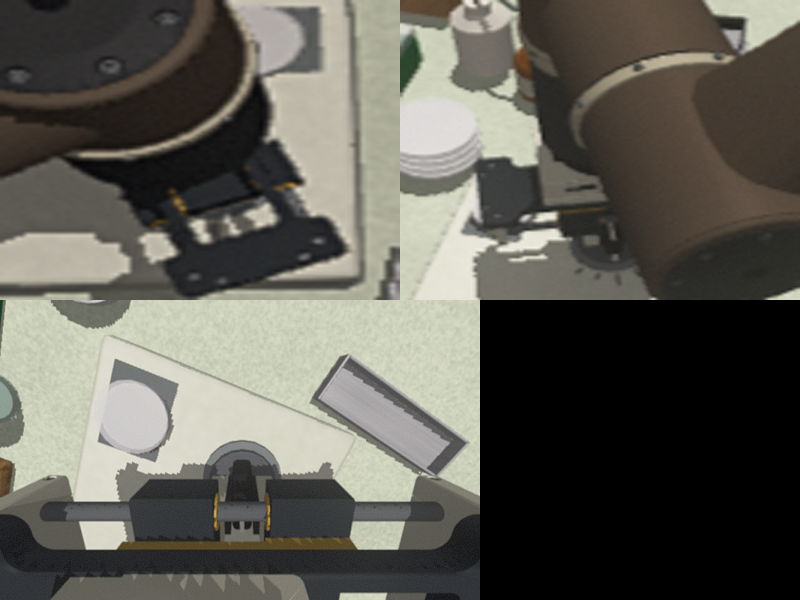

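The wrist panel shows the knob's bar at (240,480), gripped between the fingers and in line with them. The dish and tray have not moved. I'll hold for half a second and measure the bar's angle.

Emit:
drive_effector(motion=[[[0,0,0,0,0,0.3],[0,0,0,0,0,0.3],[0,0,0,0,0,0.3],[0,0,0,0,0,0.3],[0,0,0,0,0,0.3],[0,0,0,0,0,0.3]]])

```text
time_s: 16.4
tcp_pos: [0.5525, 0.1108, 0.0881]
eef_rot: [-179.9, 0.0, -66.8]
contact_force: [-0.2, 4.2, -0.7]
gripper_width: 0.0136
gripper_force: 40.0
```

Run:
```python
from h import *
from plant import r
c=r.capture('wrist'); P=pts(c); g=c['frame'].max(2)
d=P-np.array([.5527,.11,0]); w=np.zeros((400,640),bool); w[190:245,285:355]=1
m=blob(w&(P[...,2]>.11)&(P[...,2]<.121)&(np.hypot(d[...,0],d[...,1])<.03)&(g<110)); print(m.sum(),rect(P[m]))
ys,xs=np.nonzero(m); l=cv2.fitLine(((P[m][:,:2])*1000).astype(np.float32),2,0,.01,.01).ravel(); print(np.degrees(np.arctan2(l[1],l[0])))
delta([.5527,.11,.0885],-66.9)
# canister check (top view before the turn vs now)
for n in('top','side'):
    c=r.capture(n); P=pts(c); k=(abs(P[...,2]-.095)<.006)&(np.hypot(P[...,0]-.543,P[...,1]+.178)<.06)
    if k.sum()>50: print(n,'lid',rect(P[blob(k)]),np.median(P[k][:,2]))
```

```text
436 (array([560.1,  93.5]), array([14.,  8.]), 26.15)
23.544945
t 16.45 tcp [0.5525 0.1108 0.0882] rpy [-1.7992e+02  3.0000e-02 -6.6760e+01] w 0.0138 F [ 0.2   5.6  -0.11] M [2.052 0.08  0.014] q [ 31.2  17.5 -23.8  -0.  -48.6  -8. ]
delta [ 0.0008  0.0002 -0.0003] [-0.08  0.03  0.14]
top lid (array([ 542.3, -159.8]), array([82.2, 42.5]), 7.25) 0.09367186522469684
```

```bash
python3 -c "
from plant import r
print(r.close_job())"
```

```text
the job is handed in; nothing more can be done
None
```

The canister stands upright and released near the middle of the mat, and the gripper still holds the knob at its third stop (measured at about 1.15–1.2 rad); I handed the job in at about 16.5 s, and no verdict came back.

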